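# Undo the hasp and open the dairy's utensil chest

### The job

Open the metal utensil chest: with its lid still shut, flip the hasp up off its staple and swing it right over until it lies back on the lid, then raise the lid by its pull tab until it stands open by itself. Do not disturb the moulds, cheese and bottle around the chest.

Things in the scene. Friction and masses are not known exactly. Their poses are not given: they have to be found in the camera images.
- chest: bare metal utensil chest fixed to the steel table, 150 deep (its x), 300 wide (its y), 150 high. Origin at the centre of its underside; its front (-x side) faces the robot, give or take its yaw. It carries the lid, the hasp and a staple: a dark wire loop in the x-z plane, 5 thick, standing 20 out from the front face at y = +80, from 113 to 129 above the table.
- lid (a joint): lid angle in rad: 0 shut, grows as it opens upward about its far (+x) edge, stop at 1.85. Lid 0.6 to 1.0 kg, 6 thick, underside at height 150, its front edge 5 ahead of the chest's front face. Left alone below about 1.57 it falls shut, beyond that it falls back on its stop and stands open. With the hasp on the staple it rises only about 0.04.
- lid_hinge (a point): on the lid's hinge axis (parallel to the chest's y), at chest x = +75, y = 0, height 150
- tab_edge (a point): middle of the outer edge of the lid's pull tab: a flat steel tongue level with the lid, 56 wide (along y), 4 thick, reaching 40 out beyond the lid's front edge, at chest y = -80, 45 ahead of the front face and 153 high when shut; 195 from lid_hinge (measured square to the hinge). The space under it and beside it is free.
- hasp (a joint): hasp angle in rad relative to the lid: 0 hangs straight down the front face with its slot over the staple; grows as its foot swings out towards the robot, then up and over: 1.57 level, 3.14 straight up, 4.05 is its stop, folded back with the end of its lip resting on the lid. It starts between 0 and 0.15. The hinge is stiff (about 0.05 N m): it stays where it is left. Pushed only upward, its slot binds on the staple; drawn out and up along its arc it comes off freely.
- hasp_pivot (a point): on the hasp's hinge axis (parallel to the chest's y), at the lid's front edge: chest x = -86, y = +80, height 154 with the lid shut. The hasp is a dark steel plate 36 wide (along y), 4 thick, 56 long from this pivot to its foot, with a slot 14 wide, 20 to 46 from the pivot. Hanging down, its back is 9 off the chest's face, so nothing fits behind it.
- hasp_lip (a point): middle of the underside of the hasp's lip: a flat tongue at its foot, 36 wide (along y), 4 thick, turned out at a right angle and reaching 42 from the middle of the plate, away from the chest. At 0 it is level, its underside 58 below the pivot, 96 above the table; it can be got at from below, in front and either side.
- mould_left: bystander: heart-shaped white cheese mould full of curd, about 90 x 90 x 50, beside the chest's left end; loose, origin at the centre of its underside
- mould_right: bystander: another such filled mould, beside the chest's right end; loose, origin at the centre of its underside
- mould_corner: bystander: another such filled mould, in front and to the right of the chest; loose, origin at the centre of its underside
- cheese_front: bystander: small round fresh cheese, diameter 60, 32 high, standing in front of the middle of the chest; loose, origin at the centre of its underside
- rennet: bystander: brown bottle, diameter 52, 120 high, at the chest's left end, towards its back; loose, origin at the centre of its underside
- empty_mould: bystander: empty round white mould, rim diameter 80, 60 high, in front and to the left of the chest; loose, origin at the centre of its underside

How it is judged:
By the outcome, as a careful person would: the job done as asked, in the order asked, and still so for the second after the job is handed in, with the robot touching nothing.
It also fails if it takes over 70 s, if anything falls off the work surface, if the arm or the gripper's body presses on something with over 40 N, if the wrist force passes 120 N, or if a joint passes its speed limit or range.

### The arm

A 6-joint arm with a two-finger parallel gripper is mounted at the origin on the work surface. World frame = base frame: x ahead of the robot, y to its left, z up, the work surface at z = 0. Lengths are in mm, angles in rad, forces in N, time in s.
With the tool pointing down it reaches from about 350 to 725 mm from the base axis. Payload 6 kg.
Tool frame: the origin (TCP) lies midway between the tips of the shut fingers; the grasp point (between the pads) lies 19 mm behind it; z points along the fingers, y is the line along which they close (so a half turn about z gives the same grasp; the last joint's range is limited). The gripper opens to 85 mm and grips with 20 to 120 N. Pads are 22 mm wide; open, the fingers measure 114 mm over their backs; the gripper's body (76 mm by 85 mm) begins 54 mm behind the grasp point. The pads swing forward as they close: fully open they stand 13 mm farther back than shut.
Start: joints at [0.334, 0.04, 0.085, 0, -1.615, -0.334], TCP at [599.975, 0.018, 203.961] pointing down, gripper open.
Joint ranges: [-2.56, 2.56], [-1.29, 2.01], [-1.08, 1.49], [-3.29, 1.98], [-2.81, -0.18], [-2.99, 2.99]. Speed limits (rad/s): [2.57, 2.57, 3.01, 3.14, 3.14, 3.14].

### API

Orientations are given as a rotation vector (axis times angle).
In Python, from cell import arm gives the robot as it stands.
- The arm moves only by the tool servo_tool, never from a script. Its argument "moves" is a list of rows, each an object with "dp": the shift along the world's x, y, z in cm, a list of three; "rot": the turn, a rotation vector about the world's x, y, z in rad, a list of three; "jaw": the opening, from 0 (shut) to 1 (fully open). In form: [{"dp": [dx, dy, dz], "rot": [ax, ay, az], "jaw": jaw}, ...]. A call has 1 to 20 rows; each row shifts and turns the commanded pose from where the row before left it; what a row does not reach is not made up. A row lasts 1/12 s, in which the tool goes at most 41.7 mm and 7.16 degrees, less where a joint would pass 70% of its speed; a pose out of reach is approached as far as the arm can. A call is refused whole if a number of a shift passes 4.17 or a number of a turn 0.125, either way. A call with a gripper value outside its range is refused whole. The fingers move at their own pace and stop on an object; "grip_force" is the grip in N (left out, the last holds). Time passes only in rows, so rows that do not move let the fingers close. It gives the time, the measured TCP pose, the force, the opening and the grip force at its end, in the units of the state.
- arm.read_state(): the state, without advancing time (a new reading comes with each control period).
- arm.get_image(name): name is "scene" or "side" or "wrist"; returns the picture (480x640x3 uint8, blue, green, red); there is no depth.
- arm.camera_params(name): a dict with "K" (3x3 intrinsics, pixels), "world_from_camera" (4x4, takes a point from camera to world coordinates). Camera axes: x right, y down, z forward; pixel columns grow to the right and rows downward; lengths in mm; the calibration is good to about 2 mm. A picture is of the moment at which its call begins: read the wrist's pose just before it. camera_params takes no time and is no camera call; for the wrist camera it gives the pose at the moment of the call.
- arm.hand_in(): hands the job in; it is judged then, once.
Trained networks look in the newest picture that a camera, given by its name, has taken for a name from the list of things; names that differ only in an ending like _2 or _b are one class to them, and where a whole thing is asked for, a point or a joint stands for the part that bears it (a point fixed in the world has none). Each returns a list of dicts, best first, with "score" (0 to 1); they miss things now and then, are a little off and sometimes report something else, mostly with a low value. They report only what shows in the picture. A call takes as long as a camera call.
- arm.silhouettes(camera, thing): "region" (480x640 bool, what is visible of it) and "point" ([column, row] in pixels, amid what is visible of it).
The state is a dict: "clock": time; "q": joint angles; "dq": joint speeds; "joint_torque": joint torques, N m; "position": TCP position; "eef_rot": TCP orientation; "ft_force": force on the tool from outside, world axes, zero at the start; "moment": the same for the moment, N m; "finger_gap": finger opening in mm; "grasp_force": force on a finger pad.
Only numpy, scipy, OpenCV 4.12 (cv2) and the standard library are available. Lean on these libraries where they do the work, as an engineer would, in place of code of your own. Each camera call takes 0.05 s, during which the arm holds its last target. There are 200 camera calls.

## Working session

There is one attempt and no reset: what is moved stays moved. The work goes in short steps, Python scripts to look and compute and a tool call to move; the robot and the scene stay as the last step left them, time stands still between calls to the robot, and variables do not carry over. Pictures are saved under pics/ and viewed, at most 10 in all, crops included, and the job is handed in when it is done.

Besides the shell and the picture viewer there is one more tool, called after "Call:" as name([rows], argument=value, ...), one row to a line, values as JSON. servo_tool: Moves the arm, as the interface text tells. Its arguments: {"type":"object","properties":{"moves":{"type":"array"},"grip_force":{"type":"number"}},"required":["moves"]}

```bash
mkdir -p pics; ls; python3 - <<'E'
from cell import arm
import cv2,numpy as np
a=arm.get_image("scene");b=arm.get_image("side")
cv2.imwrite("pics/a.png",a);cv2.imwrite("pics/b.png",b)
for c in("scene","side"):
  p=arm.camera_params(c);print(c,p["K"],np.round(p["world_from_camera"],3).tolist())
  for t in("chest","lid","hasp","tab_edge","hasp_lip","mould_corner","cheese_front","empty_mould"):
    print(t,[(round(s["score"],2),np.round(s["point"]).tolist(),int(s["region"].sum())) for s in arm.silhouettes(c,t)][:3])
print(arm.read_state())
E
```

```text
pics
scene [[434.74936448   0.         323.85882686]
 [  0.         434.74936448 237.20859279]
 [  0.           0.           1.        ]] [[0.001, 0.824, -0.566, 1070.938], [1.0, -0.006, -0.007, 51.352], [-0.009, -0.566, -0.824, 798.91], [0.0, 0.0, 0.0, 1.0]]
chest [(0.6, [274.0, 251.0], 18387)]
lid [(0.88, [270.0, 238.0], 12752)]
hasp [(0.62, [328.0, 212.0], 30)]
tab_edge [(0.8, [270.0, 237.0], 12626)]
hasp_lip [(0.51, [329.0, 208.0], 27)]
mould_corner [(0.77, [191.0, 200.0], 905)]
cheese_front [(0.8, [312.0, 197.0], 460)]
empty_mould [(0.91, [428.0, 241.0], 1274)]
side [[617.72728638   0.         313.91528802]
 [  0.         617.72728638 248.80690774]
 [  0.           0.           1.        ]] [[0.892, -0.24, 0.384, 144.177], [-0.452, -0.448, 0.771, -867.734], [-0.013, -0.861, -0.508, 704.485], [0.0, 0.0, 0.0, 1.0]]
chest [(0.62, [354.0, 284.0], 16802)]
lid [(0.69, [347.0, 255.0], 8761)]
hasp [(0.82, [287.0, 251.0], 331), (0.63, [349.0, 254.0], 8957)]
tab_edge [(0.71, [350.0, 254.0], 9004)]
hasp_lip [(0.57, [289.0, 253.0], 275)]
mould_corner [(0.71, [303.0, 408.0], 2991), (0.44, [351.0, 251.0], 8891), (0.32, [255.0, 237.0], 1158)]
cheese_front [(0.56, [239.0, 318.0], 932)]
empty_mould [(0.72, [251.0, 236.0], 1123)]
{'clock': 0.9, 'q': array([ 3.33679689e-01,  4.01735131e-02,  8.48062741e-02,  2.95079710e-05,
       -1.61552771e+00, -3.33718625e-01]), 'dq': array([-0.00068391,  0.00199728, -0.00017989, -0.00141955, -0.00148824,
       -0.00054581]), 'joint_torque': array([-4.52733793e-04, -3.67917717e+01,  3.47453570e+01,  6.93310082e+00,
       -9.21598330e-04, -3.03633833e-06]), 'position': array([ 5.99969672e+02, -8.23367427e-03,  2.03985471e+02]), 'eef_rot': array([ 2.22132492e+00, -2.22141434e+00, -2.59592290e-05]), 'ft_force': array([-0.12924029,  0.08976558,  0.16475686]), 'moment': array([-0.00320682, -0.00146801, -0.02903014]), 'grasp_force': 0.0, 'finger_gap': 85.25192561906671}
```

View pics/a.png

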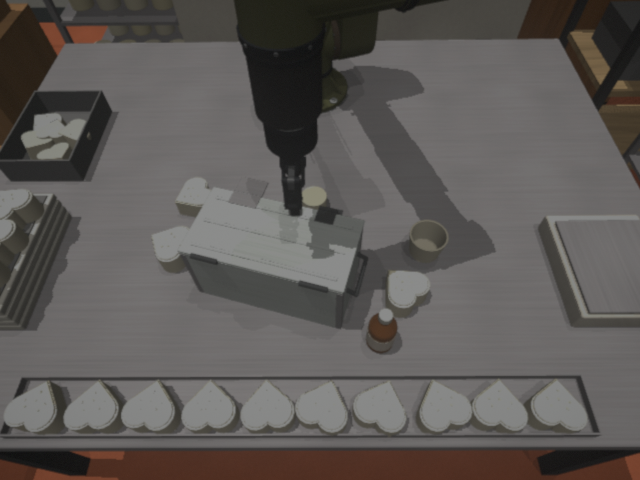

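View pics/b.png

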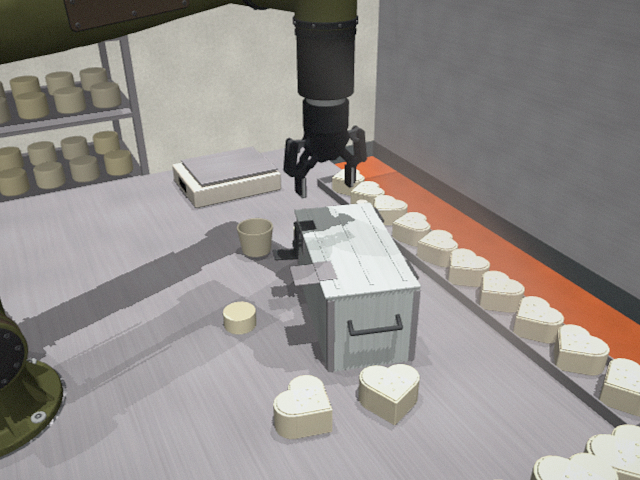

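The scene view looks back at the robot. The lid corners are at about (203,197), (187,243), (350,287) and (362,218). In the side view they are at (297,208), (373,204), (420,288) and (327,296). The hasp hangs at (297,240), with its lip at (287,253). The cheese is at (239,318).

```bash
cat > h.py <<'E'
import numpy as np,cv2
from scipy.optimize import least_squares
from cell import arm
def proj(c,P,par=None):
    p=par or arm.camera_params(c);T=np.linalg.inv(p["world_from_camera"])
    q=np.atleast_2d(P)@T[:3,:3].T+T[:3,3];q=q@p["K"].T;return q[:,:2]/q[:,2:]
def ray(c,uv,z):
    p=arm.camera_params(c);W=p["world_from_camera"]
    d=W[:3,:3]@np.linalg.solve(p["K"],[*uv,1]);return W[:3,3]+d*(z-W[2,3])/d[2]
def ch(x,P):
    c,s=np.cos(x[2]),np.sin(x[2]);return np.atleast_2d(P)@np.array([[c,-s,0],[s,c,0],[0,0,1]]).T+[x[0],x[1],0]
E
python3 - <<'E'
from h import *
L=np.array([[-80,-150,156],[75,-150,156],[75,150,156],[-80,150,156]],float)
obs={"scene":np.array([[203,197],[187,243],[350,287],[362,218]]),"side":np.array([[327,296],[420,288],[373,204],[297,208]])}
f=lambda x:np.concatenate([(proj(c,ch(x,L))-o).ravel() for c,o in obs.items()])
r=least_squares(f,[650,0,0],loss="soft_l1",x_scale=[10,10,.1]);print(r.x,np.round(f(r.x)).reshape(-1,2).tolist())
np.save("chest0.npy",r.x)
for c in obs:
    im=cv2.imread({"scene":"pics/a.png","side":"pics/b.png"}[c])
    def dr(P,col): cv2.polylines(im,[np.int32(np.round(proj(c,ch(r.x,P))*8))],True,col,1,cv2.LINE_AA,3)
    dr(L,(0,0,255));dr(L*[1,1,0]+[[5,0,0],[0,0,0],[0,0,0],[5,0,0]],(0,255,0))
    dr([[-120,-108,153],[-80,-108,153],[-80,-52,153],[-120,-52,153]],(255,0,0))
    dr([[-86,62,154],[-86,98,154],[-86,98,98],[-86,62,98]],(255,0,255))
    dr([[-88,62,98],[-88,98,98],[-128,98,98],[-128,62,98]],(255,255,0))
    cr=im[150:380,150:450] if c=="scene" else im[180:410,220:520]
    cv2.imwrite(f"pics/o_{c}.png",cr)
a=cv2.hconcat([cv2.imread("pics/o_scene.png"),cv2.imread("pics/o_side.png")])
cv2.imwrite("pics/o.png",cv2.resize(a,(800,307),interpolation=cv2.INTER_CUBIC))
for t,z in(("mould_corner",50),("cheese_front",32),("empty_mould",60),("mould_left",50)):
  for c in obs:
    s=arm.silhouettes(c,t)
    if s:print(t,c,np.round(ray(c,s[0]["point"],z*.6)))
E
```

```text
[ 6.25650079e+02 -4.92935856e+01 -2.65248788e-01] [[9.0, -10.0], [-11.0, 9.0], [-8.0, 4.0], [0.0, 0.0], [-1.0, 0.0], [1.0, -4.0], [-4.0, -2.0], [-5.0, 2.0]]
mould_corner scene [ 437. -259.   30.]
mould_corner side [ 426. -256.   30.]
cheese_front scene [423.  18.  19.]
cheese_front side [426.  14.  19.]
empty_mould scene [558. 264.  36.]
empty_mould side [551. 260.  36.]
mould_left scene [671. 198.  30.]
```

View pics/o.png

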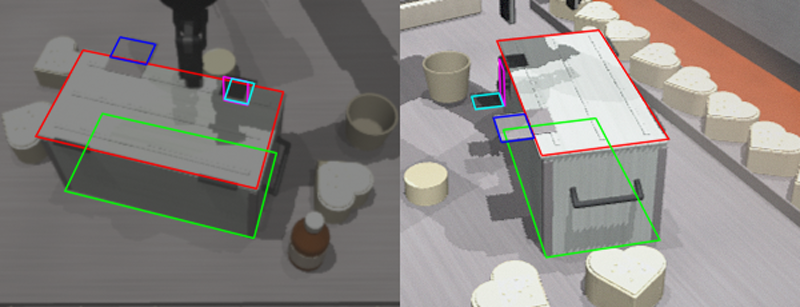

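The overlay roughly matches. I'll refine it on the lid silhouettes, then work out the first move.

```bash
python3 - <<'E'
from h import *
from scipy.optimize import minimize
x0=np.load("chest0.npy")
L=np.array([[-80,-150,156],[75,-150,156],[75,150,156],[-80,150,156],[-80,-52,156],[-120,-52,154],[-120,-108,154],[-80,-108,156]],float)
L=L[[0,1,2,3,4,5,6,7]]
arm.get_image("scene");arm.get_image("side")
reg={c:arm.silhouettes(c,"lid")[0]["region"] for c in("scene","side")}
par={c:arm.camera_params(c) for c in reg}
S=4
big={c:cv2.resize(reg[c].astype(np.float32),None,fx=S,fy=S,interpolation=cv2.INTER_LINEAR)>.5 for c in reg}
def cost(x,cs=("scene","side")):
    t=0
    for c in cs:
        m=np.zeros(big[c].shape,np.uint8);cv2.fillPoly(m,[np.int32(np.round((proj(c,ch(x,L),par[c])+.5)*S))],1)
        t+=1-(m.astype(bool)&big[c]).sum()/(m.astype(bool)|big[c]).sum()
    return t
for cs in(("scene",),("side",),("scene","side")):
    r=minimize(cost,x0,args=(cs,),method="Nelder-Mead",options=dict(initial_simplex=[x0,x0+[8,0,0],x0+[0,8,0],x0+[0,0,.05]],xatol=.01,fatol=1e-5))
    print(cs,r.x,r.fun)
np.save("chest.npy",r.x)
print(ch(r.x,[[-86,80,154],[-118,80,98],[-110,-80,153],[75,-80,150]]))
p=arm.camera_params("wrist");print(np.round(p["world_from_camera"],3).tolist())
E
```

```text
('scene',) [ 6.27980075e+02 -4.75352081e+01 -2.80643978e-01] 0.05953126053171309
('side',) [ 6.24417679e+02 -5.26549048e+01 -2.81943246e-01] 0.0831976074808346
('scene', 'side') [ 6.26524738e+02 -4.94514412e+01 -2.84491462e-01] 0.15765558234033017
[[ 566.43510137   51.47048702  154.        ]
 [ 535.72135712   60.45190751   98.        ]
 [ 498.49269076  -95.36216888  153.        ]
 [ 676.05652472 -147.28600606  150.        ]]
[[-1.0, 0.001, 0.0, 600.811], [0.001, 0.954, 0.301, -76.726], [0.0, 0.301, -0.954, 374.006], [0.0, 0.0, 0.0, 1.0]]
```

Call:
servo_tool([
  {"dp": [-0.6, 0.45, 0.2], "rot": [0, 0, -0.124], "jaw": 1},
  {"dp": [-0.6, 0.45, 0.2], "rot": [0, 0, -0.124], "jaw": 1},
  {"dp": [-0.6, 0.45, 0], "rot": [0, 0, -0.124], "jaw": 1},
  {"dp": [-0.6, 0.45, 0], "rot": [0, 0, -0.124], "jaw": 1},
  {"dp": [-0.6, 0.45, 0], "rot": [0, 0, -0.124], "jaw": 1},
  {"dp": [-0.6, 0.45, 0], "rot": [0, 0, -0.124], "jaw": 1},
  {"dp": [-0.6, 0.45, 0], "rot": [0, 0, -0.124], "jaw": 1},
  {"dp": [-0.6, 0.45, 0], "rot": [0, 0, -0.124], "jaw": 1},
  {"dp": [-0.6, 0.45, 0], "rot": [0, 0, -0.124], "jaw": 1},
  {"dp": [-0.6, 0.45, 0], "rot": [0, 0, -0.124], "jaw": 1},
  {"dp": [-0.6, 0.45, 0], "rot": [0, 0, -0.124], "jaw": 1},
  {"dp": [-0.6, 0.45, 0], "rot": [0, 0, -0.124], "jaw": 1},
  {"dp": [-0.6, 0.45, 0], "rot": [0, 0, -0.124], "jaw": 1},
  {"dp": [-0.6, 0.45, 0], "rot": [0, 0, -0.124], "jaw": 1},
  {"dp": [-0.2, 0.4, 0], "rot": [0, 0, -0.121], "jaw": 1},
  {"dp": [0, 0, -1.2], "rot": [-0.028, -0.096, 0], "jaw": 1},
  {"dp": [0, 0, -1.2], "rot": [-0.028, -0.096, 0], "jaw": 1},
  {"dp": [0, 0, -1.2], "rot": [-0.028, -0.096, 0], "jaw": 1},
  {"dp": [0, 0, -1.2], "rot": [-0.028, -0.096, 0], "jaw": 1},
  {"dp": [0, 0, 0], "rot": [0, 0, 0], "jaw": 1},
])

```text
clock: 3.17
position: [507.4, 63.3, 146.1]
eef_rot: [0.385, 2.725, -0.096]
ft_force: [0.0, -0.0, -6.9]
finger_gap: 85.1
grasp_force: 0.0
```

```bash
cat >> h.py <<'E'
def look(fn,x,crop=None,a=0.0):
    p=arm.camera_params("wrist");im=arm.get_image("wrist")
    def dr(P,col): cv2.polylines(im,[np.int32(np.round(proj("wrist",ch(x,P),p)*8))],True,col,1,cv2.LINE_AA,3)
    def hp(u,v): # u along plate, v out along lip
        return [-86-np.sin(a)*u-np.cos(a)*v,154-np.cos(a)*u+np.sin(a)*v]
    for (u0,v0,u1,v1),col in zip(((0,2,58,2),(58,0,58,42)),((255,0,255),(255,255,0))):
        A,B=hp(u0,v0),hp(u1,v1);dr([[A[0],62,A[1]],[A[0],98,A[1]],[B[0],98,B[1]],[B[0],62,B[1]]],col)
    dr([[-80,-150,156],[75,-150,156],[75,150,156],[-80,150,156]],(0,0,255))
    dr([[-120,-108,155],[-80,-108,155],[-80,-52,155],[-120,-52,155]],(255,0,0))
    cv2.imwrite(fn,im)
E
python3 - <<'E'
from h import *
s=arm.read_state();print(s["clock"],s["position"],s["eef_rot"],s["q"],s["ft_force"])
look("pics/w1.png",np.load("chest.npy"))
E
```

```text
3.1667 [507.43052656  63.30338243 146.08863385] [ 0.38460279  2.7254487  -0.09614347] [ 0.77820504 -0.56997162 -0.69438944  0.36404145 -1.27750698 -2.7059409 ] [ 0.04592139 -0.03980006 -6.87134936]
```

View pics/w1.png

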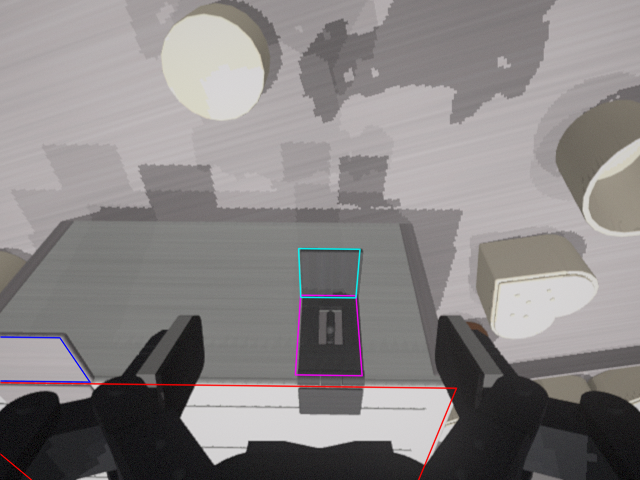

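The wrist view matches the overlay: the lip is at (300–360, 249–297) and the plate with its staple runs down to row 375. The hasp sits at about 0 and is centred between the fingers. Next I descend onto the lip.

Call:
servo_tool([
  {"dp": [0.5, -0.05, -1.0], "rot": [0, 0, 0], "jaw": 1},
  {"dp": [0.5, -0.05, -1.0], "rot": [0, 0, 0], "jaw": 1},
  {"dp": [0.6, -0.1, -1.0], "rot": [0, 0, 0], "jaw": 1},
  {"dp": [0.6, -0.1, -1.0], "rot": [0, 0, 0], "jaw": 0.8},
  {"dp": [0.6, -0.1, -1.0], "rot": [0, 0, 0], "jaw": 0.7},
  {"dp": [0.5, -0.05, -0.9], "rot": [0, 0, 0], "jaw": 0.6},
  {"dp": [0, 0, 0], "rot": [0, 0, 0], "jaw": 0.6},
])

```text
clock: 3.8
position: [547.9, 62.4, 100.7]
eef_rot: [0.394, 2.718, -0.078]
ft_force: [0.4, -0.3, -0.7]
finger_gap: 51.2
grasp_force: 0.0
```

```bash
python3 - <<'E'
from h import *
from scipy.spatial.transform import Rotation as R
s=arm.read_state();print(s["clock"],s["position"],s["q"],s["ft_force"],s["finger_gap"])
x=np.load("chest.npy");M=R.from_rotvec(s["eef_rot"]).as_matrix();c,sn=np.cos(x[2]),np.sin(x[2])
Rc=np.array([[c,-sn,0],[sn,c,0],[0,0,1]]);print(np.round(Rc.T@M,3),Rc.T@(s["position"]-[x[0],x[1],0]))
look("pics/w2.png",x)
E
```

```text
3.8 [547.85496515  62.36626001 100.69944779] [ 0.69769603 -0.44505559 -0.69750527  0.36753203 -1.11678111 -2.6854183 ] [ 0.3993488  -0.31677274 -0.68542544] 51.19439133168927
[[-0.922  0.003  0.388]
 [ 0.003  1.    -0.   ]
 [-0.388  0.001 -0.922]] [-106.89140846   85.24293652  100.69944779]
```

View pics/w2.png

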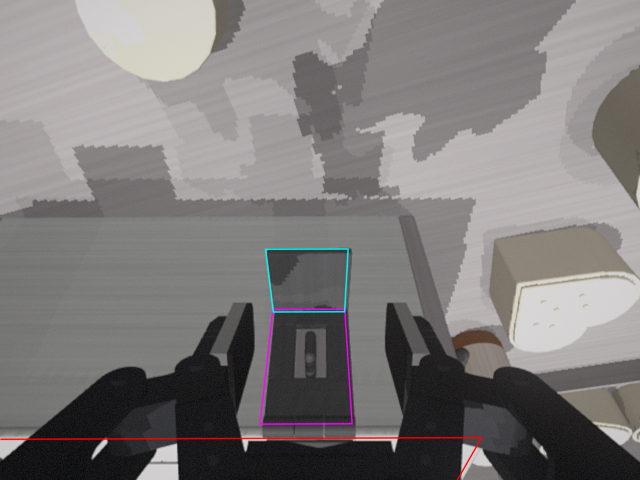

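The view shows the hasp about 5 mm to the left of the finger centre (307 against 318 px), with the fingers still high. I'll correct that and grip the lip by its sides.

Call:
servo_tool([
  {"dp": [-0.38, -0.16, -0.7], "rot": [0, 0, 0], "jaw": 0.6},
  {"dp": [-0.38, -0.16, -0.67], "rot": [0, 0, 0], "jaw": 0.6},
  {"dp": [0, 0, 0], "rot": [0, 0, 0], "jaw": 0.6},
  {"dp": [0, 0, 0], "rot": [0, 0, 0], "jaw": 0.3},
  {"dp": [0, 0, 0], "rot": [0, 0, 0], "jaw": 0.3},
  {"dp": [0, 0, 0], "rot": [0, 0, 0], "jaw": 0.3},
  {"dp": [0, 0, 0], "rot": [0, 0, 0], "jaw": 0.3},
], grip_force=20)

```text
clock: 4.43
position: [539.5, 59.5, 87.7]
eef_rot: [0.391, 2.716, -0.077]
ft_force: [-0.2, 0.2, -0.4]
finger_gap: 25.2
grasp_force: 0.0
```

```bash
cat >> h.py <<'E'
def st():
    s=arm.read_state();x=np.load("chest.npy")
    print(s["clock"],"chest",ch([0,0,-x[2]],[s["position"]-[x[0],x[1],0]]).round(1),"q",s["q"].round(2),"F",s["ft_force"].round(1),"M",s["moment"].round(2),"gap",round(s["finger_gap"],1),round(s["grasp_force"],1))
E
python3 - <<'E'
from h import *
st()
x=np.load("chest.npy");look("pics/w3.png",x)
# arc of grip point: TCP offset fixed; lip point (58-2,32)
c,sn=np.cos(x[2]),np.sin(x[2]);u,v=56,32;p=None
for a in np.arange(0,4.06,.15):
    q=np.array([-np.sin(a)*u-np.cos(a)*v,-np.cos(a)*u+np.sin(a)*v])
    if p is not None:
        d=q-p;print(round(a,2),np.round([d[0]*c/10,d[0]*sn/10,d[1]/10],2).tolist())
    p=q
E
```

```text
4.4333 chest [[-114.1   80.2   87.7]] q [ 0.71 -0.47 -0.74  0.37 -1.1  -2.7 ] F [-0.2  0.2 -0.4] M [ 0.36  0.98 -0.04] gap 25.2 0.0
0.15 [-0.77, 0.22, 0.54]
0.3 [-0.68, 0.2, 0.65]
0.45 [-0.58, 0.17, 0.75]
0.6 [-0.47, 0.14, 0.84]
0.75 [-0.34, 0.1, 0.9]
0.9 [-0.21, 0.06, 0.94]
1.05 [-0.07, 0.02, 0.96]
1.2 [0.07, -0.02, 0.96]
1.35 [0.21, -0.06, 0.94]
1.5 [0.34, -0.1, 0.9]
1.65 [0.46, -0.14, 0.84]
1.8 [0.58, -0.17, 0.76]
1.95 [0.68, -0.2, 0.66]
2.1 [0.77, -0.22, 0.54]
2.25 [0.84, -0.24, 0.42]
2.4 [0.89, -0.26, 0.28]
2.55 [0.92, -0.27, 0.14]
2.7 [0.93, -0.27, -0.0]
2.85 [0.92, -0.27, -0.15]
3.0 [0.89, -0.26, -0.29]
3.15 [0.83, -0.24, -0.42]
3.3 [0.76, -0.22, -0.55]
3.45 [0.68, -0.2, -0.66]
3.6 [0.57, -0.17, -0.76]
3.75 [0.46, -0.13, -0.84]
3.9 [0.33, -0.1, -0.9]
4.05 [0.2, -0.06, -0.94]
```

View pics/w3.png

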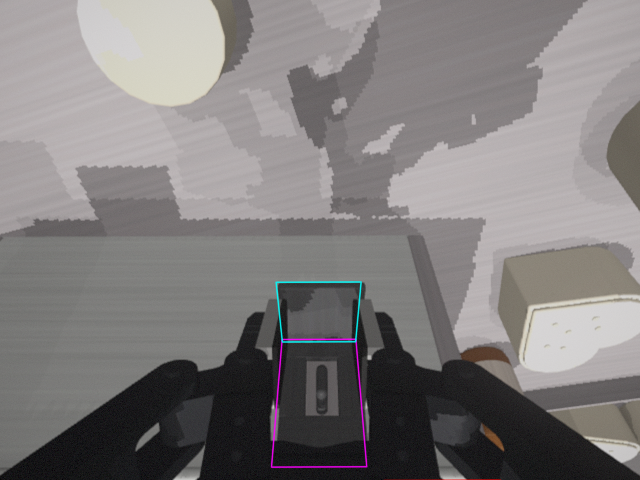

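The gap is 25 mm, less than the 36 mm lip width, so the tips have missed the lip in height. I'll zoom in.

```bash
python3 - <<'E'
import cv2,numpy as np
from h import *
im=arm.get_image("wrist");c=im[240:420,220:420]
c=cv2.convertScaleAbs(c,alpha=2,beta=10)
s=arm.get_image("side")[200:290,240:330];s=cv2.resize(cv2.convertScaleAbs(s,alpha=1.5),(400,400),interpolation=cv2.INTER_CUBIC)
c=cv2.resize(c,(400,360),interpolation=cv2.INTER_CUBIC);c=cv2.copyMakeBorder(c,0,40,0,0,0)
cv2.imwrite("pics/z1.png",cv2.hconcat([c,s]))
E
```

```text
(no output)
```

View pics/z1.png

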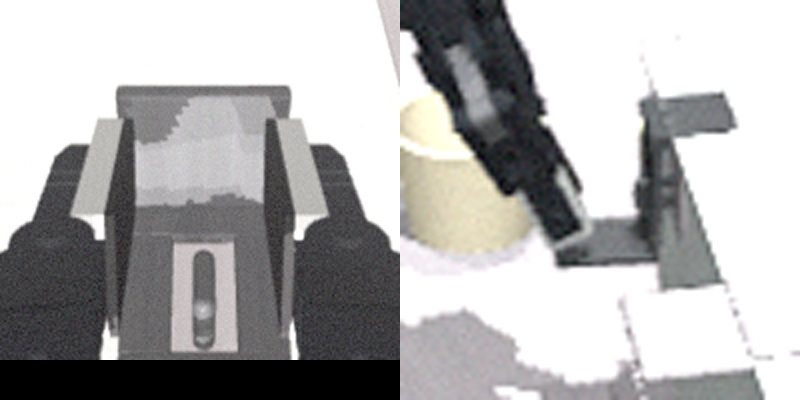

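The tips are hovering just above the outer half of the lip. I'll open, go 12 mm lower and close again.

Call:
servo_tool([
  {"dp": [0, 0, 0], "rot": [0, 0, 0], "jaw": 0.65},
  {"dp": [0, 0, 0], "rot": [0, 0, 0], "jaw": 0.65},
  {"dp": [0, 0, 0], "rot": [0, 0, 0], "jaw": 0.65},
  {"dp": [0, 0, 0], "rot": [0, 0, 0], "jaw": 0.65},
  {"dp": [0, 0, -0.7], "rot": [0, 0, 0], "jaw": 0.65},
  {"dp": [0.1, 0, -0.7], "rot": [0, 0, 0], "jaw": 0.65},
  {"dp": [0, 0, 0], "rot": [0, 0, 0], "jaw": 0.65},
  {"dp": [0, 0, 0], "rot": [0, 0, 0], "jaw": 0.2},
  {"dp": [0, 0, 0], "rot": [0, 0, 0], "jaw": 0.2},
  {"dp": [0, 0, 0], "rot": [0, 0, 0], "jaw": 0.2},
  {"dp": [0, 0, 0], "rot": [0, 0, 0], "jaw": 0.2},
  {"dp": [0, 0, 0], "rot": [0, 0, 0], "jaw": 0.2},
], grip_force=20)

```text
clock: 5.58
position: [540.4, 59.9, 73.1]
eef_rot: [0.391, 2.717, -0.076]
ft_force: [0.5, 4.4, -3.2]
finger_gap: 34.7
grasp_force: 20.2
```

```bash
python3 - <<'E'
from h import *
st()
E
```

```text
5.5833 chest [[-113.3   80.8   73.1]] q [ 0.7  -0.46 -0.76  0.38 -1.07 -2.71] F [ 0.5  4.4 -3.2] M [1.86 1.19 0.59] gap 34.7 20.2
```

Call:
servo_tool([
  {"dp": [-0.39, 0.11, 0.25], "rot": [0, 0, 0], "jaw": 0.2},
  {"dp": [-0.38, 0.11, 0.28], "rot": [0, 0, 0], "jaw": 0.2},
  {"dp": [-0.35, 0.1, 0.31], "rot": [0, 0, 0], "jaw": 0.2},
  {"dp": [-0.33, 0.1, 0.33], "rot": [0, 0, 0], "jaw": 0.2},
  {"dp": [-0.3, 0.09, 0.36], "rot": [0, 0, 0], "jaw": 0.2},
  {"dp": [-0.28, 0.08, 0.38], "rot": [0, 0, 0], "jaw": 0.2},
  {"dp": [-0.25, 0.07, 0.41], "rot": [0, 0, 0], "jaw": 0.2},
  {"dp": [-0.22, 0.07, 0.42], "rot": [0, 0, 0], "jaw": 0.2},
  {"dp": [0, 0, 0], "rot": [0, 0, 0], "jaw": 0.2},
])

```text
clock: 6.33
position: [516.5, 67.0, 103.5]
eef_rot: [0.391, 2.712, -0.075]
ft_force: [6.6, 0.8, 1.9]
finger_gap: 34.4
grasp_force: 20.2
```

```bash
python3 - <<'E'
from h import *
st()
look("pics/w4.png",np.load("chest.npy"),a=.6)
E
```

```text
6.3333 chest [[-138.3   80.9  103.5]] q [ 0.77 -0.55 -0.77  0.38 -1.17 -2.74] F [6.6 0.8 1.9] M [ 0.27 -1.22  0.33] gap 34.4 20.2
```

View pics/w4.png

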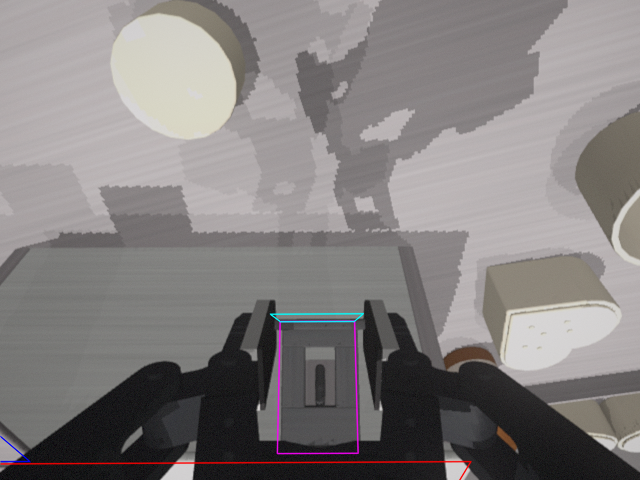

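The hasp is off its staple at about 0.6, following the overlay. I'll continue along the arc.

Call:
servo_tool([
  {"dp": [-0.19, 0.05, 0.45], "rot": [0, 0, 0], "jaw": 0.2},
  {"dp": [-0.15, 0.05, 0.45], "rot": [0, 0, 0], "jaw": 0.2},
  {"dp": [-0.12, 0.03, 0.47], "rot": [0, 0, 0], "jaw": 0.2},
  {"dp": [-0.09, 0.03, 0.47], "rot": [0, 0, 0], "jaw": 0.2},
  {"dp": [-0.05, 0.01, 0.48], "rot": [0, 0, 0], "jaw": 0.2},
  {"dp": [-0.02, 0.01, 0.48], "rot": [0, 0, 0], "jaw": 0.2},
  {"dp": [0.02, -0.01, 0.48], "rot": [0, 0, 0], "jaw": 0.2},
  {"dp": [0.05, -0.01, 0.48], "rot": [0, 0, 0], "jaw": 0.2},
  {"dp": [0.09, -0.03, 0.47], "rot": [0, 0, 0], "jaw": 0.2},
  {"dp": [0.12, -0.03, 0.47], "rot": [0, 0, 0], "jaw": 0.2},
  {"dp": [0.15, -0.05, 0.45], "rot": [0, 0, 0], "jaw": 0.2},
  {"dp": [0.19, -0.05, 0.45], "rot": [0, 0, 0], "jaw": 0.2},
  {"dp": [0.22, -0.07, 0.42], "rot": [0, 0, 0], "jaw": 0.2},
  {"dp": [0.24, -0.07, 0.42], "rot": [0, 0, 0], "jaw": 0.2},
  {"dp": [0.28, -0.08, 0.38], "rot": [0, 0, 0], "jaw": 0.2},
  {"dp": [0.3, -0.09, 0.38], "rot": [0, 0, 0], "jaw": 0.2},
  {"dp": [0.33, -0.1, 0.33], "rot": [0, 0, 0], "jaw": 0.2},
  {"dp": [0.35, -0.1, 0.32], "rot": [0, 0, 0], "jaw": 0.2},
  {"dp": [0.38, -0.11, 0.27], "rot": [0, 0, 0], "jaw": 0.2},
  {"dp": [0.39, -0.11, 0.26], "rot": [0, 0, 0], "jaw": 0.2},
])

```text
clock: 8.05
position: [540.0, 60.0, 183.6]
eef_rot: [0.391, 2.718, -0.077]
ft_force: [-0.4, 4.9, -1.0]
finger_gap: 34.1
grasp_force: 20.9
```

```bash
cat >> h.py <<'E'
def fit(cam,thing,x):
    # hasp angle / lid-check by IoU of silhouettes
    arm.get_image(cam);r=arm.silhouettes(cam,thing);par=arm.camera_params(cam)
    for s in r[:2]:
        best=[]
        for a in np.arange(0,4.1,.05):
            hp=lambda u,v:[-86-np.sin(a)*u-np.cos(a)*v,154-np.cos(a)*u+np.sin(a)*v]
            m=np.zeros((480,640),np.uint8)
            for A,B in((hp(0,0),hp(58,0)),(hp(56,0),hp(56,42))):
                P=[[A[0],62,A[1]],[A[0],98,A[1]],[B[0],98,B[1]],[B[0],62,B[1]]]
                cv2.fillPoly(m,[np.int32(np.round(proj(cam,ch(x,P),par)))],1)
            m=m>0;best.append(((m&s["region"]).sum()/(m|s["region"]).sum(),a))
        print(cam,thing,round(s["score"],2),s["region"].sum(),np.round(sorted(best)[-3:],2).tolist())
E
python3 - <<'E'
from h import *
st()
x=np.load("chest.npy")
for c in("scene","side","wrist"):fit(c,"hasp",x)
E
```

```text
8.05 chest [[-113.7   80.8  183.6]] q [ 0.71 -0.48 -0.57  0.35 -1.28 -2.63] F [-0.4  4.9 -1. ] M [2.11 1.29 0.63] gap 34.1 20.9
scene hasp 0.65 577 [[0.77, 1.9], [0.77, 1.95], [0.78, 1.85]]
scene hasp 0.22 19200 [[0.03, 3.95], [0.03, 4.0], [0.04, 4.05]]
side hasp 0.61 289 [[0.58, 1.9], [0.63, 1.95], [0.66, 2.0]]
wrist hasp 0.8 8762 [[0.76, 2.05], [0.87, 1.95], [0.88, 2.0]]
wrist hasp 0.36 11092 [[0.0, 3.95], [0.0, 4.0], [0.0, 4.05]]
```

The hasp is at about 2.0 and the forces are low. Next I take it past vertical to about 3.3, stopping there because the tips must stay above the lid.

Call:
servo_tool([
  {"dp": [0.41, -0.12, 0.22], "rot": [0, 0, 0], "jaw": 0.2},
  {"dp": [0.43, -0.12, 0.2], "rot": [0, 0, 0], "jaw": 0.2},
  {"dp": [0.44, -0.13, 0.16], "rot": [0, 0, 0], "jaw": 0.2},
  {"dp": [0.45, -0.13, 0.12], "rot": [0, 0, 0], "jaw": 0.2},
  {"dp": [0.46, -0.13, 0.08], "rot": [0, 0, 0], "jaw": 0.2},
  {"dp": [0.46, -0.14, 0.06], "rot": [0, 0, 0], "jaw": 0.2},
  {"dp": [0.47, -0.13, 0.02], "rot": [0, 0, 0], "jaw": 0.2},
  {"dp": [0.46, -0.14, -0.02], "rot": [0, 0, 0], "jaw": 0.2},
  {"dp": [0.46, -0.13, -0.06], "rot": [0, 0, 0], "jaw": 0.2},
  {"dp": [0.46, -0.14, -0.09], "rot": [0, 0, 0], "jaw": 0.2},
  {"dp": [0.45, -0.13, -0.13], "rot": [0, 0, 0], "jaw": 0.2},
  {"dp": [0.44, -0.13, -0.16], "rot": [0, 0, 0], "jaw": 0.2},
  {"dp": [0.42, -0.12, -0.19], "rot": [0, 0, 0], "jaw": 0.2},
  {"dp": [0.41, -0.12, -0.23], "rot": [0, 0, 0], "jaw": 0.2},
  {"dp": [0.39, -0.11, -0.26], "rot": [0, 0, 0], "jaw": 0.2},
  {"dp": [0.37, -0.11, -0.29], "rot": [0, 0, 0], "jaw": 0.2},
  {"dp": [0, 0, 0], "rot": [0, 0, 0], "jaw": 0.2},
])

```text
clock: 9.77
position: [613.3, 39.0, 184.8]
eef_rot: [0.39, 2.706, -0.075]
ft_force: [3.6, 1.5, 12.5]
finger_gap: 33.9
grasp_force: 36.7
```

```bash
python3 - <<'E'
from h import *
st()
x=np.load("chest.npy")
for c in("scene","side","wrist"):fit(c,"hasp",x)
E
```

```text
9.7667 chest [[-37.5  81.2 184.8]] q [ 0.57 -0.29 -0.42  0.33 -1.18 -2.51] F [ 3.6  1.5 12.5] M [ 0.32 -1.7   0.29] gap 33.9 36.7
scene hasp 0.55 344 [[0.58, 3.1], [0.61, 3.0], [0.63, 3.05]]
side hasp 0.58 276 [[0.59, 2.95], [0.64, 3.05], [0.66, 3.0]]
wrist hasp 0.77 15404 [[0.84, 3.2], [0.84, 3.15], [0.84, 3.1]]
```

The hasp is at about 3.1. I'll release, back out, shut the fingers and come round to the robot side of the plate to push it over.

Call:
servo_tool([
  {"dp": [0, 0, 0], "rot": [0, 0, 0], "jaw": 0.75},
  {"dp": [0, 0, 0], "rot": [0, 0, 0], "jaw": 0.75},
  {"dp": [0, 0, 0], "rot": [0, 0, 0], "jaw": 0.75},
  {"dp": [0, 0, 0], "rot": [0, 0, 0], "jaw": 0.75},
  {"dp": [-0.56, 0.16, 1.4], "rot": [0, 0, 0], "jaw": 0.75},
  {"dp": [-0.56, 0.16, 1.4], "rot": [0, 0, 0], "jaw": 0.75},
  {"dp": [-0.56, 0.16, 1.4], "rot": [0, 0, 0], "jaw": 0.75},
  {"dp": [-0.56, 0.16, 1.5], "rot": [0, 0, 0], "jaw": 0.75},
  {"dp": [-1.7, 0.5, 0], "rot": [0, 0, 0], "jaw": 0.4},
  {"dp": [-1.7, 0.5, 0], "rot": [0, 0, 0], "jaw": 0},
  {"dp": [-1.7, 0.5, 0], "rot": [0, 0, 0], "jaw": 0},
  {"dp": [-1.7, 0.5, 0], "rot": [0, 0, 0], "jaw": 0},
  {"dp": [0, 0, -1.6], "rot": [0, 0, 0], "jaw": 0},
  {"dp": [0, 0, -1.6], "rot": [0, 0, 0], "jaw": 0},
  {"dp": [0, 0, -1.5], "rot": [0, 0, 0], "jaw": 0},
  {"dp": [0, 0, 0], "rot": [0, 0, 0], "jaw": 0},
  {"dp": [0, 0, 0], "rot": [0, 0, 0], "jaw": 0},
])

```text
clock: 11.48
position: [519.3, 65.0, 188.1]
eef_rot: [0.391, 2.718, -0.08]
ft_force: [-0.1, 0.5, 0.5]
finger_gap: 0.1
grasp_force: 0.0
```

```bash
python3 - <<'E'
from h import *
st()
x=np.load("chest.npy")
for c in("scene","side","wrist"):fit(c,"hasp",x)
E
```

```text
11.4833 chest [[-135.    79.7  188.1]] q [ 0.76 -0.54 -0.6   0.35 -1.32 -2.67] F [-0.1  0.5  0.5] M [ 0.31  0.97 -0.  ] gap 0.1 0.0
scene hasp 0.74 526 [[0.86, 2.95], [0.87, 3.05], [0.92, 3.0]]
side hasp 0.64 354 [[0.68, 3.1], [0.8, 3.0], [0.81, 3.05]]
wrist hasp 0.73 536 [[0.05, 2.95], [0.05, 3.05], [0.05, 3.0]]
```

Call:
servo_tool([
  {"dp": [1.02, -0.3, 0.1], "rot": [0, 0, 0], "jaw": 0},
  {"dp": [1.02, -0.3, 0.1], "rot": [0, 0, 0], "jaw": 0},
  {"dp": [1.02, -0.3, 0.1], "rot": [0, 0, 0], "jaw": 0},
  {"dp": [0.8, -0.23, 0.1], "rot": [0, 0, 0], "jaw": 0},
  {"dp": [0.8, -0.23, 0.1], "rot": [0, 0, 0], "jaw": 0},
  {"dp": [0.8, -0.23, 0.1], "rot": [0, 0, 0], "jaw": 0},
  {"dp": [0.8, -0.23, 0], "rot": [0, 0, 0], "jaw": 0},
  {"dp": [0.7, -0.2, 0], "rot": [0, 0, 0], "jaw": 0},
  {"dp": [0, 0, 0], "rot": [0, 0, 0], "jaw": 0},
])

```text
clock: 12.53
position: [590.0, 44.8, 194.3]
eef_rot: [0.392, 2.717, -0.079]
ft_force: [-0.5, -0.2, 0.8]
finger_gap: 0.1
grasp_force: 0.0
```

```bash
python3 - <<'E'
from h import *
st()
x=np.load("chest.npy")
for c in("scene","side"):fit(c,"hasp",x)
E
```

```text
12.5333 chest [[-61.5  80.2 194.3]] q [ 0.61 -0.35 -0.44  0.33 -1.23 -2.54] F [-0.5 -0.2  0.8] M [0.31 1.09 0.03] gap 0.1 0.0
scene hasp 0.56 399 [[0.7, 3.0], [0.7, 3.1], [0.72, 3.05]]
side hasp 0.79 276 [[0.62, 3.1], [0.73, 3.0], [0.77, 3.05]]
```

```bash
python3 - <<'E'
from h import *
x=np.load("chest.npy");o=[]
for c in("side","scene","wrist"):
    im=arm.get_image(c)
    u,v=proj(c,ch(x,[[-60,80,180]]))[0] if c!="wrist" else (320,340)
    h=45 if c!="wrist" else 110
    u,v=int(u),int(v);cr=im[v-h:v+h,u-h:u+h];o.append(cv2.resize(cv2.convertScaleAbs(cr,alpha=1.6),(266,266),interpolation=cv2.INTER_CUBIC))
cv2.imwrite("pics/z2.png",cv2.hconcat(o))
E
```

```text
(no output)
```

View pics/z2.png

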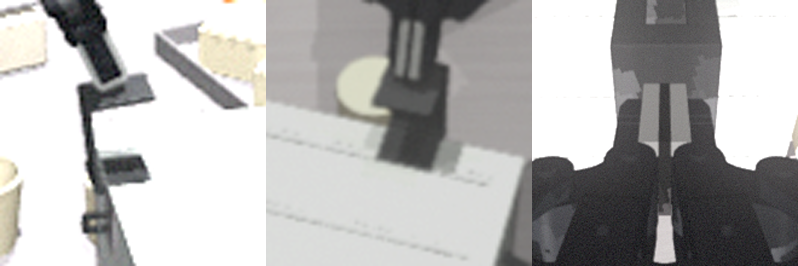

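The side crop shows the tips went over the top of the lip: they really end about 20 mm behind the reported TCP. I'll back off and repeat the push 20 mm lower.

Call:
servo_tool([
  {"dp": [0, 0, 0.6], "rot": [0, 0, 0], "jaw": 0},
  {"dp": [-1.8, 0.53, 0], "rot": [0, 0, 0], "jaw": 0},
  {"dp": [-1.8, 0.53, 0], "rot": [0, 0, 0], "jaw": 0},
  {"dp": [-1.8, 0.53, 0], "rot": [0, 0, 0], "jaw": 0},
  {"dp": [-1.8, 0.53, 0], "rot": [0, 0, 0], "jaw": 0},
  {"dp": [0, 0, -1.2], "rot": [0, 0, 0], "jaw": 0},
  {"dp": [0, 0, -1.2], "rot": [0, 0, 0], "jaw": 0},
  {"dp": [0, 0, 0], "rot": [0, 0, 0], "jaw": 0},
  {"dp": [1, -0.29, 0], "rot": [0, 0, 0], "jaw": 0},
  {"dp": [1, -0.29, 0], "rot": [0, 0, 0], "jaw": 0},
  {"dp": [1, -0.29, 0], "rot": [0, 0, 0], "jaw": 0},
  {"dp": [1, -0.29, 0.05], "rot": [0, 0, 0], "jaw": 0},
  {"dp": [0.8, -0.23, 0.1], "rot": [0, 0, 0], "jaw": 0},
  {"dp": [0.8, -0.23, 0.1], "rot": [0, 0, 0], "jaw": 0},
  {"dp": [0.8, -0.23, 0.1], "rot": [0, 0, 0], "jaw": 0},
  {"dp": [0.8, -0.23, 0], "rot": [0, 0, 0], "jaw": 0},
  {"dp": [0.6, -0.17, 0], "rot": [0, 0, 0], "jaw": 0},
  {"dp": [0, 0, 0], "rot": [0, 0, 0], "jaw": 0},
])

```text
clock: 14.38
position: [596.1, 43.5, 180.1]
eef_rot: [0.392, 2.716, -0.079]
ft_force: [-0.9, -0.4, 1.0]
finger_gap: 0.2
grasp_force: 0.0
```

```bash
python3 - <<'E'
from h import *
st()
x=np.load("chest.npy")
for c in("scene","side"):fit(c,"hasp",x)
E
```

```text
14.3833 chest [[-55.3  80.7 180.1]] q [ 0.6  -0.33 -0.46  0.33 -1.2  -2.54] F [-0.9 -0.4  1. ] M [0.27 1.09 0.03] gap 0.2 0.0
scene hasp 0.61 518 [[0.79, 3.65], [0.83, 3.55], [0.9, 3.6]]
scene hasp 0.38 12851 [[0.05, 3.95], [0.05, 4.0], [0.05, 4.05]]
```

Call:
servo_tool([
  {"dp": [0.48, -0.14, -0.3], "rot": [0, 0, 0], "jaw": 0},
  {"dp": [0.45, -0.13, -0.4], "rot": [0, 0, 0], "jaw": 0},
  {"dp": [0.4, -0.12, -0.4], "rot": [0, 0, 0], "jaw": 0},
  {"dp": [0.2, -0.06, -0.4], "rot": [0, 0, 0], "jaw": 0},
  {"dp": [0.1, -0.03, -0.3], "rot": [0, 0, 0], "jaw": 0},
  {"dp": [0, 0, 0], "rot": [0, 0, 0], "jaw": 0},
])

```text
clock: 15.08
position: [611.6, 39.0, 162.4]
eef_rot: [0.392, 2.716, -0.078]
ft_force: [-3.4, 1.9, 3.5]
finger_gap: 0.2
grasp_force: 2.3
```

```bash
python3 - <<'E'
from h import *
st()
x=np.load("chest.npy")
for c in("scene","side"):fit(c,"hasp",x)
E
```

```text
15.0833 chest [[-39.1  80.7 162.4]] q [ 0.57 -0.29 -0.46  0.33 -1.15 -2.52] F [-3.4  1.9  3.5] M [ 0.49  1.68 -0.  ] gap 0.2 2.3
scene hasp 0.97 559 [[0.75, 3.95], [0.79, 4.0], [0.81, 4.05]]
side hasp 0.73 387 [[0.63, 3.95], [0.68, 4.0], [0.71, 4.05]]
side hasp 0.2 8555 [[0.04, 3.95], [0.04, 4.0], [0.04, 4.05]]
```

The hasp is at its stop, about 4.05, with contact force rising. One last firm press, then I retreat and move across above the tab.

Call:
servo_tool([
  {"dp": [0.1, -0.03, -0.15], "rot": [0, 0, 0], "jaw": 0},
  {"dp": [0.1, -0.03, -0.15], "rot": [0, 0, 0], "jaw": 0},
  {"dp": [0, 0, 0], "rot": [0, 0, 0], "jaw": 0},
  {"dp": [-0.5, 0.14, 1.0], "rot": [0, 0, 0], "jaw": 0},
  {"dp": [-0.5, 0.14, 2.0], "rot": [0, 0, 0], "jaw": 0},
  {"dp": [-0.5, 0.14, 2.0], "rot": [0, 0, 0], "jaw": 0},
  {"dp": [-0.5, 0.14, 2.0], "rot": [0, 0, 0], "jaw": 0.3},
  {"dp": [-1.2, -1.8, 0], "rot": [0, 0, 0], "jaw": 1},
  {"dp": [-1.2, -1.8, 0], "rot": [0, 0, 0], "jaw": 1},
  {"dp": [-1.2, -1.8, 0], "rot": [0, 0, 0], "jaw": 1},
  {"dp": [-1.2, -1.8, 0], "rot": [0, 0, 0], "jaw": 1},
  {"dp": [-1.2, -1.8, 0], "rot": [0, 0, 0], "jaw": 1},
  {"dp": [-1.2, -1.8, 0], "rot": [0, 0, 0], "jaw": 1},
  {"dp": [-1.2, -1.8, 0], "rot": [0, 0, 0], "jaw": 1},
  {"dp": [-1.2, -1.7, 0], "rot": [0, 0, 0], "jaw": 1},
  {"dp": [0, 0, 0], "rot": [0, 0, 0], "jaw": 1},
  {"dp": [0, 0, 0], "rot": [0, 0, 0], "jaw": 1},
])

```text
clock: 16.7
position: [497.3, -99.5, 229.2]
eef_rot: [0.393, 2.716, -0.077]
ft_force: [1.1, 1.1, 1.1]
finger_gap: 85.4
grasp_force: 0.0
```

```bash
python3 - <<'E'
from h import *
st()
x=np.load("chest.npy")
for c in("scene","side"):fit(c,"hasp",x)
look("pics/w5.png",x,a=4.05)
E
```

```text
16.7 chest [[-110.   -84.3  229.2]] q [ 0.39 -0.63 -0.55  0.25 -1.35 -2.27] F [1.1 1.1 1.1] M [0.27 1.03 0.04] gap 85.4 0.0
scene hasp 0.61 610 [[0.83, 4.05], [0.83, 3.95], [0.85, 4.0]]
side hasp 0.87 247 [[0.51, 3.95], [0.56, 4.05], [0.57, 4.0]]
```

View pics/w5.png

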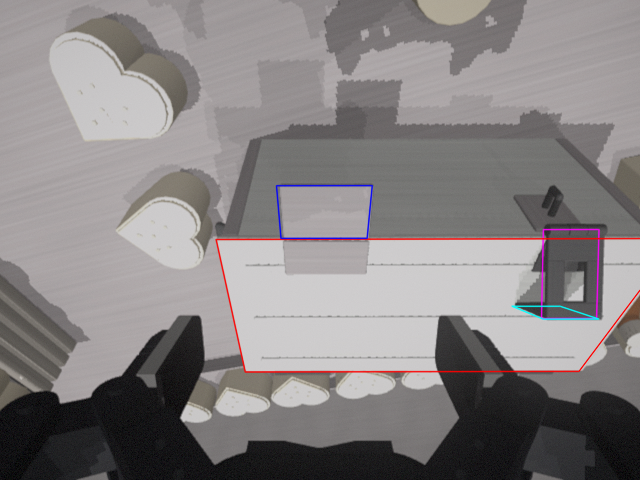

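The hasp lies folded on the lid at (515–600, 230–320), the lid is shut, and the tab at (277–372, 185–239) matches the overlay. Now I descend around the tab and grip it by its sides.

Call:
servo_tool([
  {"dp": [0.12, 0.41, 0], "rot": [0, 0, 0], "jaw": 1},
  {"dp": [0.2, -0.06, -1.7], "rot": [0, 0, 0], "jaw": 1},
  {"dp": [0.2, -0.06, -1.7], "rot": [0, 0, 0], "jaw": 1},
  {"dp": [0.2, -0.06, -1.7], "rot": [0, 0, 0], "jaw": 1},
  {"dp": [0.3, -0.09, -1.7], "rot": [0, 0, 0], "jaw": 1},
  {"dp": [0.3, -0.09, -1.7], "rot": [0, 0, 0], "jaw": 1},
  {"dp": [0.4, -0.1, -1.6], "rot": [0, 0, 0], "jaw": 1},
  {"dp": [0, 0, 0], "rot": [0, 0, 0], "jaw": 1},
  {"dp": [0, 0, 0], "rot": [0, 0, 0], "jaw": 0.4},
  {"dp": [0, 0, 0], "rot": [0, 0, 0], "jaw": 0.4},
  {"dp": [0, 0, 0], "rot": [0, 0, 0], "jaw": 0.4},
  {"dp": [0, 0, 0], "rot": [0, 0, 0], "jaw": 0.4},
  {"dp": [0, 0, 0], "rot": [0, 0, 0], "jaw": 0.4},
], grip_force=40)

```text
clock: 18.03
position: [516.3, -99.4, 132.1]
eef_rot: [0.39, 2.711, -0.077]
ft_force: [-0.9, -1.6, 6.3]
finger_gap: 34.2
grasp_force: 3.1
```

```bash
python3 - <<'E'
from h import *
st()
x=np.load("chest.npy");c,sn=np.cos(x[2]),np.sin(x[2]);r=179
q=lambda a:np.array([-r*np.cos(a),r*np.sin(a)])
for a in np.arange(.08,1.8,.08):
    d=q(a)-q(a-.08);print(round(a,2),np.round([d[0]*c/10,d[0]*sn/10,d[1]/10],2).tolist())
E
```

```text
18.0333 chest [[-91.8 -78.9 132.1]] q [ 0.37 -0.6  -0.71  0.26 -1.15 -2.3 ] F [-0.9 -1.6  6.3] M [-0.13  0.56 -0.12] gap 34.2 3.1
0.08 [0.05, -0.02, 1.43]
0.16 [0.16, -0.05, 1.42]
0.24 [0.27, -0.08, 1.4]
0.32 [0.38, -0.11, 1.38]
0.4 [0.48, -0.14, 1.34]
0.48 [0.59, -0.17, 1.3]
0.56 [0.68, -0.2, 1.24]
0.64 [0.78, -0.23, 1.18]
0.72 [0.86, -0.25, 1.11]
0.8 [0.95, -0.28, 1.04]
0.88 [1.02, -0.3, 0.96]
0.96 [1.09, -0.32, 0.87]
1.04 [1.16, -0.34, 0.77]
1.12 [1.21, -0.35, 0.67]
1.2 [1.26, -0.37, 0.57]
1.28 [1.3, -0.38, 0.46]
1.36 [1.33, -0.39, 0.36]
1.44 [1.35, -0.4, 0.24]
1.52 [1.37, -0.4, 0.13]
1.6 [1.37, -0.4, 0.02]
1.68 [1.37, -0.4, -0.1]
1.76 [1.36, -0.4, -0.21]
```

The gap is 34 mm again, so the tips slid in above the tab. I'll open, go 16 mm lower and close.

Call:
servo_tool([
  {"dp": [0, 0, 0.3], "rot": [0, 0, 0], "jaw": 1},
  {"dp": [0, 0, 0], "rot": [0, 0, 0], "jaw": 1},
  {"dp": [0, 0, 0], "rot": [0, 0, 0], "jaw": 1},
  {"dp": [0, 0, 0], "rot": [0, 0, 0], "jaw": 1},
  {"dp": [0, 0, 0], "rot": [0, 0, 0], "jaw": 1},
  {"dp": [0, 0, -0.9], "rot": [0, 0, 0], "jaw": 1},
  {"dp": [0, 0, -0.9], "rot": [0, 0, 0], "jaw": 1},
  {"dp": [0, 0, 0], "rot": [0, 0, 0], "jaw": 1},
  {"dp": [0, 0, 0], "rot": [0, 0, 0], "jaw": 0.4},
  {"dp": [0, 0, 0], "rot": [0, 0, 0], "jaw": 0.4},
  {"dp": [0, 0, 0], "rot": [0, 0, 0], "jaw": 0.4},
  {"dp": [0, 0, 0], "rot": [0, 0, 0], "jaw": 0.4},
  {"dp": [0, 0, 0], "rot": [0, 0, 0], "jaw": 0.4},
], grip_force=40)

```text
clock: 19.12
position: [514.9, -99.1, 113.9]
eef_rot: [0.391, 2.716, -0.077]
ft_force: [-3.5, 3.3, 2.8]
finger_gap: 54.7
grasp_force: 41.8
```

```bash
python3 - <<'E'
from h import *
st()
E
```

```text
19.1167 chest [[-93.2 -79.  113.9]] q [ 0.37 -0.6  -0.74  0.27 -1.12 -2.3 ] F [-3.5  3.3  2.8] M [1.23 2.06 0.35] gap 54.7 41.8
```

Call:
servo_tool([
  {"dp": [0.02, -0.01, 0.72], "rot": [0, 0, 0], "jaw": 0.4},
  {"dp": [0.03, -0.01, 0.72], "rot": [0, 0, 0], "jaw": 0.4},
  {"dp": [0.07, -0.02, 0.71], "rot": [0, 0, 0], "jaw": 0.4},
  {"dp": [0.09, -0.03, 0.71], "rot": [0, 0, 0], "jaw": 0.4},
  {"dp": [0.13, -0.04, 0.7], "rot": [0, 0, 0], "jaw": 0.4},
  {"dp": [0.14, -0.04, 0.7], "rot": [0, 0, 0], "jaw": 0.4},
  {"dp": [0.38, -0.11, 1.38], "rot": [0, 0, 0], "jaw": 0.4},
  {"dp": [0.48, -0.14, 1.34], "rot": [0, 0, 0], "jaw": 0.4},
  {"dp": [0.59, -0.17, 1.3], "rot": [0, 0, 0], "jaw": 0.4},
  {"dp": [0.68, -0.2, 1.24], "rot": [0, 0, 0], "jaw": 0.4},
  {"dp": [0.78, -0.23, 1.18], "rot": [0, 0, 0], "jaw": 0.4},
  {"dp": [0.86, -0.25, 1.11], "rot": [0, 0, 0], "jaw": 0.4},
  {"dp": [0.95, -0.28, 1.04], "rot": [0, 0, 0], "jaw": 0.4},
  {"dp": [0, 0, 0], "rot": [0, 0, 0], "jaw": 0.4},
])

```text
clock: 20.28
position: [567.4, -114.4, 240.8]
eef_rot: [0.392, 2.719, -0.077]
ft_force: [-1.0, 3.8, -3.9]
finger_gap: 54.4
grasp_force: 49.3
```

```bash
cat >> h.py <<'E'
def lidfit(cams=("scene","side"),h=4.05):
    x=np.load("chest.npy")
    for cam in cams:
        arm.get_image(cam);r=arm.silhouettes(cam,"lid");par=arm.camera_params(cam)
        for s in r[:1]:
            best=[]
            for a in np.arange(0,1.9,.05):
                m=np.zeros((480,640),np.uint8);R=lambda P:[[75+(p[0]-75)*np.cos(a)-(p[2]-150)*-np.sin(a)*1.0,p[1],150-(p[0]-75)*np.sin(a)+(p[2]-150)*np.cos(a)] for p in P]
                for P in([[-80,-150,153],[75,-150,153],[75,150,153],[-80,150,153]],[[-120,-108,153],[-80,-108,153],[-80,-52,153],[-120,-52,153]]):
                    cv2.fillPoly(m,[np.int32(np.round(proj(cam,ch(x,R(P)),par)))],1)
                m=m>0;best.append(((m&s["region"]).sum()/(m|s["region"]).sum(),a))
            print(cam,"lid",round(s["score"],2),np.round(sorted(best)[-3:],2).tolist())
E
python3 - <<'E'
from h import *
st();lidfit()
E
```

```text
20.2833 chest [[-38.5 -79.  240.8]] q [ 0.29 -0.41 -0.37  0.22 -1.28 -2.17] F [-1.   3.8 -3.9] M [1.85 2.04 0.21] gap 54.4 49.3
scene lid 0.59 [[0.94, 0.8], [0.95, 0.75], [0.95, 0.7]]
side lid 0.65 [[0.69, 0.8], [0.73, 0.75], [0.73, 0.7]]
```

Call:
servo_tool([
  {"dp": [1.02, -0.3, 0.96], "rot": [0, 0, 0], "jaw": 0.4},
  {"dp": [1.09, -0.32, 0.87], "rot": [0, 0, 0], "jaw": 0.4},
  {"dp": [1.16, -0.34, 0.77], "rot": [0, 0, 0], "jaw": 0.4},
  {"dp": [1.21, -0.35, 0.67], "rot": [0, 0, 0], "jaw": 0.4},
  {"dp": [1.26, -0.37, 0.57], "rot": [0, 0, 0], "jaw": 0.4},
  {"dp": [1.3, -0.38, 0.46], "rot": [0, 0, 0], "jaw": 0.4},
  {"dp": [1.33, -0.39, 0.36], "rot": [0, 0, 0], "jaw": 0.4},
  {"dp": [1.35, -0.4, 0.24], "rot": [0, 0, 0], "jaw": 0.4},
  {"dp": [0, 0, 0], "rot": [0, 0, 0], "jaw": 0.4},
])

```text
clock: 21.23
position: [665.3, -144.4, 292.7]
eef_rot: [0.391, 2.714, -0.08]
ft_force: [-0.7, 0.0, -0.3]
finger_gap: 34.5
grasp_force: 0.0
```

```bash
python3 - <<'E'
from h import *
st();lidfit()
E
```

```text
21.2333 chest [[ 63.9 -80.2 292.7]] q [ 0.18 -0.12 -0.03  0.18 -1.3  -2.05] F [-0.7  0.  -0.3] M [0.31 1.12 0.03] gap 34.5 0.0
scene lid 0.59 [[0.88, 1.15], [0.91, 1.25], [0.92, 1.2]]
side lid 0.64 [[0.25, 0.9], [0.37, 0.95], [0.48, 1.0]]
```

The grip slid off at about 1.2, because the pads creep as the lid turns between them. I'll let the lid settle, then lift with shut fingers hooked under the tab instead.

Call:
servo_tool([
  {"dp": [0, 0, 0.8], "rot": [0, 0, 0], "jaw": 0.2},
  {"dp": [0, 0, 0.8], "rot": [0, 0, 0], "jaw": 0},
  {"dp": [0, 0, 0.8], "rot": [0, 0, 0], "jaw": 0},
  {"dp": [0, 0, 0], "rot": [0, 0, 0], "jaw": 0},
  {"dp": [0, 0, 0], "rot": [0, 0, 0], "jaw": 0},
  {"dp": [0, 0, 0], "rot": [0, 0, 0], "jaw": 0},
  {"dp": [0, 0, 0], "rot": [0, 0, 0], "jaw": 0},
  {"dp": [0, 0, 0], "rot": [0, 0, 0], "jaw": 0},
  {"dp": [0, 0, 0], "rot": [0, 0, 0], "jaw": 0},
])

```text
clock: 22.18
position: [663.9, -143.2, 314.3]
eef_rot: [0.391, 2.717, -0.078]
ft_force: [0.3, -0.7, 0.3]
finger_gap: -0.1
grasp_force: 0.0
```

```bash
python3 - <<'E'
from h import *
st();lidfit()
x=np.load("chest.npy")
for c in("scene","side"):fit(c,"hasp",x)
E
```

```text
22.1833 chest [[ 62.2 -79.4 314.3]] q [ 0.18 -0.11  0.02  0.18 -1.35 -2.04] F [ 0.3 -0.7  0.3] M [ 0.26  1.02 -0.  ] gap -0.1 0.0
scene lid 0.89 [[0.91, 0.1], [0.94, 0.05], [0.95, 0.0]]
side lid 0.94 [[0.84, 0.1], [0.9, 0.05], [0.94, 0.0]]
scene hasp 0.92 623 [[0.84, 3.95], [0.87, 4.05], [0.88, 4.0]]
side hasp 0.96 365 [[0.67, 3.95], [0.76, 4.0], [0.8, 4.05]]
```

The lid is shut again and the hasp is still folded at 4.05. I'll go round to hook under the tab with a steeper tilt.

Call:
servo_tool([
  {"dp": [-2.57, 0.75, 0], "rot": [0, 0, 0], "jaw": 0},
  {"dp": [-2.57, 0.75, 0], "rot": [0, 0, 0], "jaw": 0},
  {"dp": [-2.57, 0.75, 0], "rot": [0, 0, 0], "jaw": 0},
  {"dp": [-2.57, 0.75, 0], "rot": [0, 0, 0], "jaw": 0},
  {"dp": [-2.57, 0.75, -0.3], "rot": [-0.028, -0.096, 0], "jaw": 0},
  {"dp": [-2.57, 0.75, -0.3], "rot": [-0.028, -0.096, 0], "jaw": 0},
  {"dp": [-2.57, 0.75, -0.4], "rot": [-0.028, -0.096, 0], "jaw": 0},
  {"dp": [-2.57, 0.7, -0.4], "rot": [-0.028, -0.096, 0], "jaw": 0},
  {"dp": [0, 0, -2.8], "rot": [0, 0, 0], "jaw": 0},
  {"dp": [0, 0, -2.8], "rot": [0, 0, 0], "jaw": 0},
  {"dp": [0, 0, -2.8], "rot": [0, 0, 0], "jaw": 0},
  {"dp": [0, 0, -2.8], "rot": [0, 0, 0], "jaw": 0},
  {"dp": [0, 0, -2.7], "rot": [0, 0, 0], "jaw": 0},
  {"dp": [0, 0, 0], "rot": [0, 0, 0], "jaw": 0},
  {"dp": [0, 0, 0], "rot": [0, 0, 0], "jaw": 0},
])

```text
clock: 23.83
position: [480.6, -91.6, 171.7]
eef_rot: [0.348, 2.418, -0.136]
ft_force: [-0.1, -0.5, -0.7]
finger_gap: -0.2
grasp_force: 0.0
```

```bash
python3 - <<'E'
from h import *
from scipy.spatial.transform import Rotation as R
st();s=arm.read_state();x=np.load("chest.npy")
print(ch([0,0,-x[2]],R.from_rotvec(s["eef_rot"]).as_matrix().T).round(3))
E
```

```text
23.8333 chest [[-128.2  -81.4  171.7]] q [ 0.63 -1.11 -1.08  0.59 -1.2  -2.59] F [-0.1 -0.5 -0.7] M [0.49 1.75 0.01] gap -0.2 0.0
[[-0.763 -0.001 -0.647]
 [ 0.004  1.    -0.006]
 [ 0.647 -0.007 -0.763]]
```

Joint 3 hit its limit at that tilt, so I'll use about 0.55 instead.

Call:
servo_tool([
  {"dp": [0, 0, 0], "rot": [0.021, 0.072, 0], "jaw": 0},
  {"dp": [0, 0, 0], "rot": [0.021, 0.072, 0], "jaw": 0},
  {"dp": [-0.5, 0.15, -1.0], "rot": [0, 0, 0], "jaw": 0},
  {"dp": [-0.5, 0.15, -1.0], "rot": [0, 0, 0], "jaw": 0},
  {"dp": [0, 0, 0], "rot": [0, 0, 0], "jaw": 0},
])

```text
clock: 24.25
position: [469.8, -88.6, 148.5]
eef_rot: [0.368, 2.571, -0.117]
ft_force: [0.2, 0.0, -1.7]
finger_gap: -0.3
grasp_force: 0.0
```

```bash
python3 - <<'E'
from h import *
from scipy.spatial.transform import Rotation as R
st();s=arm.read_state();x=np.load("chest.npy")
print(ch([0,0,-x[2]],R.from_rotvec(s["eef_rot"]).as_matrix().T).round(3)[2])
E
```

```text
24.25 chest [[-139.4  -81.5  148.5]] q [ 0.57 -0.96 -0.96  0.44 -1.23 -2.5 ] F [ 0.2  0.  -1.7] M [ 0.4   1.42 -0.02] gap -0.3 0.0
[ 0.522 -0.01  -0.853]
```

Call:
servo_tool([
  {"dp": [0.5, -0.15, -1.2], "rot": [0, 0, 0], "jaw": 0},
  {"dp": [0.6, -0.17, -1.2], "rot": [0, 0, 0], "jaw": 0},
  {"dp": [1.0, -0.3, -1.2], "rot": [0, 0, 0], "jaw": 0},
  {"dp": [1.0, -0.3, -1.2], "rot": [0, 0, 0], "jaw": 0},
  {"dp": [0, 0, 0], "rot": [0, 0, 0], "jaw": 0},
])

```text
clock: 24.67
position: [501.2, -98.4, 100.3]
eef_rot: [0.369, 2.57, -0.117]
ft_force: [-0.2, -1.0, -0.8]
finger_gap: 0.0
grasp_force: 0.0
```

```bash
python3 - <<'E'
from h import *
st()
arm.get_image("side");im=arm.get_image("side");x=np.load("chest.npy")
for t in("tab_edge","lid"):
  for s in arm.silhouettes("side",t)[:1]:
    u,v=proj("side",ch(x,[[-118,-80,155],[-110,-80,155],[-100,-80,155]])).round().astype(int).T
    print(t,s["score"],s["region"][v,u])
# darkness along tab surface
P=np.array([[xx,yy,155] for xx in(-117,-110,-100,-90) for yy in(-104,-95,-88,-80,-72,-65,-56)],float)
q=proj("side",ch(x,P)).round().astype(int);print(im[q[:,1],q[:,0]].mean(1).round().reshape(4,-1))
E
```

```text
24.6667 chest [[-106.6  -82.1  100.3]] q [ 0.47 -0.83 -0.99  0.43 -1.04 -2.48] F [-0.2 -1.  -0.8] M [ 0.41  1.51 -0.02] gap 0.0 0.0
tab_edge 0.91 [ True  True  True]
lid 0.75 [ True  True  True]
[[190. 188. 187. 186. 186. 189. 183.]
 [187. 183. 184. 188. 184. 185. 187.]
 [191. 187. 187. 190. 190. 186. 195.]
 [184. 183. 183. 183. 184. 180. 172.]]
```

Call:
servo_tool([
  {"dp": [0.6, -0.17, 0.3], "rot": [0, 0, 0], "jaw": 0},
  {"dp": [0.5, -0.15, 0.4], "rot": [0, 0, 0], "jaw": 0},
  {"dp": [0, 0, 0.7], "rot": [0, 0, 0], "jaw": 0},
  {"dp": [0, 0, 0.7], "rot": [0, 0, 0], "jaw": 0},
  {"dp": [0.05, -0.01, 0.7], "rot": [0, 0, 0], "jaw": 0},
  {"dp": [0, 0, 0], "rot": [0, 0, 0], "jaw": 0},
])

```text
clock: 25.37
position: [507.6, -101.2, 126.3]
eef_rot: [0.374, 2.581, -0.116]
ft_force: [-51.7, 19.6, 4.2]
finger_gap: -0.3
grasp_force: 22.7
```

```bash
python3 - <<'E'
from h import *
st();lidfit()
E
```

```text
25.3667 chest [[-99.7 -83.1 126.3]] q [ 0.45 -0.79 -0.91  0.41 -1.08 -2.44] F [-51.7  19.6   4.2] M [ 5.37 14.76  0.48] gap -0.3 22.7
scene lid 0.76 [[0.94, 0.2], [0.94, 0.1], [0.96, 0.15]]
side lid 0.57 [[0.87, 0.05], [0.92, 0.15], [0.93, 0.1]]
```

The lid is rising (about 0.13), but I'm pushing too hard horizontally. I'll ease outwards along the finger while lifting.

Call:
servo_tool([
  {"dp": [-0.3, 0.09, 0.3], "rot": [0, 0, 0], "jaw": 0},
  {"dp": [-0.3, 0.09, 0.4], "rot": [0, 0, 0], "jaw": 0},
  {"dp": [0, 0, 0.6], "rot": [0, 0, 0], "jaw": 0},
  {"dp": [0, 0, 0], "rot": [0, 0, 0], "jaw": 0},
])

```text
clock: 25.9
position: [507.0, -98.9, 145.7]
eef_rot: [0.368, 2.566, -0.112]
ft_force: [-9.2, 1.7, -1.1]
finger_gap: 0.2
grasp_force: 4.2
```

```bash
python3 - <<'E'
from h import *
st();lidfit()
E
```

```text
25.9 chest [[-100.8  -81.   145.7]] q [ 0.46 -0.81 -0.89  0.42 -1.1  -2.44] F [-9.2  1.7 -1.1] M [ 0.86  4.06 -0.24] gap 0.2 4.2
scene lid 0.74 [[0.94, 0.15], [0.94, 0.25], [0.96, 0.2]]
side lid 0.88 [[0.87, 0.25], [0.89, 0.15], [0.94, 0.2]]
```

Call:
servo_tool([
  {"dp": [0.16, -0.05, 0.77], "rot": [0, 0, 0], "jaw": 0},
  {"dp": [0.16, -0.05, 0.77], "rot": [0, 0, 0], "jaw": 0},
  {"dp": [0.22, -0.06, 0.75], "rot": [0, 0, 0], "jaw": 0},
  {"dp": [0.22, -0.06, 0.75], "rot": [0, 0, 0], "jaw": 0},
  {"dp": [0.28, -0.08, 0.73], "rot": [0, 0, 0], "jaw": 0},
  {"dp": [0.28, -0.08, 0.73], "rot": [0, 0, 0], "jaw": 0},
  {"dp": [0.34, -0.1, 0.7], "rot": [0, 0, 0], "jaw": 0},
  {"dp": [0.34, -0.1, 0.7], "rot": [0, 0, 0], "jaw": 0},
  {"dp": [0.4, -0.11, 0.66], "rot": [0, 0, 0], "jaw": 0},
  {"dp": [0.4, -0.11, 0.66], "rot": [0, 0, 0], "jaw": 0},
  {"dp": [0, 0, 0], "rot": [0, 0, 0], "jaw": 0},
])

```text
clock: 27.02
position: [536.3, -107.2, 218.3]
eef_rot: [0.369, 2.565, -0.113]
ft_force: [-1.8, 0.8, -2.5]
finger_gap: -0.3
grasp_force: 1.5
```

```bash
python3 - <<'E'
from h import *
st();lidfit()
E
```

```text
27.0167 chest [[-70.4 -80.7 218.3]] q [ 0.4  -0.68 -0.68  0.38 -1.15 -2.34] F [-1.8  0.8 -2.5] M [ 0.68  2.37 -0.02] gap -0.3 1.5
scene lid 0.6 [[0.95, 0.65], [0.95, 0.55], [0.96, 0.6]]
side lid 0.84 [[0.76, 0.65], [0.81, 0.55], [0.87, 0.6]]
```

Call:
servo_tool([
  {"dp": [0.66, -0.19, 0.95], "rot": [0, 0, 0], "jaw": 0},
  {"dp": [0.71, -0.21, 0.9], "rot": [0, 0, 0], "jaw": 0},
  {"dp": [0.77, -0.22, 0.86], "rot": [0, 0, 0], "jaw": 0},
  {"dp": [0.82, -0.24, 0.8], "rot": [0, 0, 0], "jaw": 0},
  {"dp": [0.86, -0.25, 0.73], "rot": [0, 0, 0], "jaw": 0},
  {"dp": [0.9, -0.26, 0.66], "rot": [0, 0, 0], "jaw": 0},
  {"dp": [0.94, -0.28, 0.6], "rot": [0, 0, 0], "jaw": 0},
  {"dp": [0.97, -0.28, 0.54], "rot": [0, 0, 0], "jaw": 0},
  {"dp": [1.01, -0.3, 0.46], "rot": [0, 0, 0], "jaw": 0},
  {"dp": [1.04, -0.3, 0.4], "rot": [0, 0, 0], "jaw": 0},
  {"dp": [0, 0, 0], "rot": [0, 0, 0], "jaw": 0},
])

```text
clock: 28.13
position: [623.4, -132.5, 286.6]
eef_rot: [0.368, 2.565, -0.113]
ft_force: [-1.0, -0.1, 0.3]
finger_gap: -0.2
grasp_force: 0.1
```

```bash
python3 - <<'E'
from h import *
st();lidfit()
E
```

```text
28.1333 chest [[ 20.3 -80.6 286.6]] q [ 0.27 -0.38 -0.35  0.31 -1.14 -2.19] F [-1.  -0.1  0.3] M [ 0.47  1.7  -0.03] gap -0.2 0.1
scene lid 0.83 [[0.92, 1.25], [0.93, 1.15], [0.95, 1.2]]
side lid 0.91 [[0.53, 1.3], [0.55, 1.2], [0.59, 1.25]]
```

Call:
servo_tool([
  {"dp": [0.91, -0.27, 0.3], "rot": [0, 0, 0], "jaw": 0},
  {"dp": [0.93, -0.27, 0.25], "rot": [0, 0, 0], "jaw": 0},
  {"dp": [0.95, -0.28, 0.2], "rot": [0, 0, 0], "jaw": 0},
  {"dp": [0.95, -0.28, 0.15], "rot": [0, 0, 0], "jaw": 0},
  {"dp": [0.95, -0.28, 0.1], "rot": [0, 0, 0], "jaw": 0},
  {"dp": [0.95, -0.28, 0], "rot": [0, 0, 0], "jaw": 0},
  {"dp": [0.95, -0.28, 0], "rot": [0, 0, 0], "jaw": 0},
  {"dp": [0.95, -0.28, 0], "rot": [0, 0, 0], "jaw": 0},
  {"dp": [0, 0, 0], "rot": [0, 0, 0], "jaw": 0},
])

```text
clock: 29.08
position: [697.9, -154.4, 294.6]
eef_rot: [0.368, 2.567, -0.113]
ft_force: [-0.6, 0.7, -0.8]
finger_gap: 0.2
grasp_force: 0.0
```

```bash
python3 - <<'E'
from h import *
st();lidfit()
E
```

```text
29.0833 chest [[ 98.  -80.7 294.6]] q [ 0.18 -0.17 -0.15  0.28 -1.11 -2.1 ] F [-0.6  0.7 -0.8] M [ 0.44  1.51 -0.01] gap 0.2 0.0
scene lid 0.81 [[0.76, 1.65], [0.87, 1.7], [0.89, 1.75]]
side lid 0.61 [[0.76, 1.75], [0.82, 1.8], [0.87, 1.85]]
```

The lid is past upright and falling back onto its stop. I'll retreat towards the robot and check.

Call:
servo_tool([
  {"dp": [-1.5, 0.44, 0], "rot": [0, 0, 0], "jaw": 0},
  {"dp": [-2, 0.58, 0], "rot": [0, 0, 0], "jaw": 0},
  {"dp": [-2, 0.58, 0.5], "rot": [0, 0, 0], "jaw": 0},
  {"dp": [-2, 0.58, 0.5], "rot": [0, 0, 0], "jaw": 0},
  {"dp": [-2, 0.58, 0.5], "rot": [0, 0, 0], "jaw": 0},
  {"dp": [-2, 0.58, 0], "rot": [0, 0, 0], "jaw": 0},
  {"dp": [-2, 0.58, 0], "rot": [0, 0, 0], "jaw": 0},
  {"dp": [0, 0, 0], "rot": [0, 0, 0], "jaw": 0},
  {"dp": [0, 0, 0], "rot": [0, 0, 0], "jaw": 0},
  {"dp": [0, 0, 0], "rot": [0, 0, 0], "jaw": 0},
  {"dp": [0, 0, 0], "rot": [0, 0, 0], "jaw": 0},
])

```text
clock: 30.2
position: [562.6, -115.3, 310.1]
eef_rot: [0.369, 2.567, -0.113]
ft_force: [0.9, 0.4, -0.4]
finger_gap: -0.0
grasp_force: 0.0
```

```bash
python3 - <<'E'
from h import *
st();lidfit();x=np.load("chest.npy")
# hasp angle with open lid
a=1.85
for cam in("scene","side"):
    par=arm.camera_params(cam)
    for s in arm.silhouettes(cam,"hasp")[:1]:
        b=[]
        for h in np.arange(2.5,4.1,.05):
            hp=lambda u,v:[-86-np.sin(h)*u-np.cos(h)*v,154-np.cos(h)*u+np.sin(h)*v]
            R=lambda p:[75+(p[0]-75)*np.cos(a)+(p[2]-150)*np.sin(a),p[1],150-(p[0]-75)*np.sin(a)+(p[2]-150)*np.cos(a)]
            m=np.zeros((480,640),np.uint8)
            for A,B in((hp(0,0),hp(58,0)),(hp(56,0),hp(56,42))):
                P=[R([A[0],62,A[1]]),R([A[0],98,A[1]]),R([B[0],98,B[1]]),R([B[0],62,B[1]])]
                cv2.fillPoly(m,[np.int32(np.round(proj(cam,ch(x,P),par)))],1)
            m=m>0;b.append(((m&s["region"]).sum()/(m|s["region"]).sum(),h))
        print(cam,"hasp",s["score"],np.round(sorted(b)[-3:],2).tolist())
for t,z in(("mould_corner",50),("cheese_front",32),("empty_mould",60),("mould_left",50)):
  for c in("scene","side"):
    s=arm.silhouettes(c,t)
    if s:print(t,c,np.round(ray(c,s[0]["point"],z*.6)))
E
```

```text
30.2 chest [[-42.9 -81.1 310.1]] q [ 0.36 -0.55 -0.42  0.34 -1.26 -2.25] F [ 0.9  0.4 -0.4] M [ 0.44  1.42 -0.08] gap -0.0 0.0
scene lid 0.56 [[0.66, 1.75], [0.78, 1.8], [0.8, 1.85]]
side lid 0.74 [[0.79, 1.75], [0.87, 1.8], [0.95, 1.85]]
scene hasp 0.96 [[0.73, 3.95], [0.78, 4.0], [0.82, 4.05]]
mould_corner scene [ 428. -262.   30.]
mould_corner side [ 424. -257.   30.]
cheese_front scene [430.  17.  19.]
cheese_front side [431.  13.  19.]
empty_mould scene [553. 258.  36.]
empty_mould side [558. 251.  36.]
mould_left scene [674. 202.  30.]
mould_left side [649. 245.  30.]
```

```bash
python3 -c "
from cell import arm
print(arm.hand_in())"
```

```text
the job is handed in; nothing more can be done
None
```

I handed the job in after about 30 s with the hasp folded back on the lid (about 4.05), the lid resting open on its stop (about 1.85) and the bystanders I could check unmoved; my first lift slipped at about 1.2 and the lid fell shut, and on the second my fingertips briefly pressed the tab at about 55 N.

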